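Start the micromotor at speed four

ROBOT

A 6-joint arm with a two-finger parallel gripper is mounted at the origin on the work surface. World frame = base frame: x ahead of the robot, y to its left, z up, the work surface at z = 0. Lengths are in m, angles in rad, forces in N, time in s.
With the tool pointing down it reaches from about 0.225 to 0.875 m from the base axis. Payload 3.4 kg.
Tool frame: the origin (TCP) lies at the very end of the fingers, on their centre line; the grasp point (between the pads) lies 19 mm behind it; z points along the fingers, x is the direction in which the jaws open and shut, and the axes are right-handed (so a half turn about z gives the same grasp; the last joint's range is limited). The gripper opens to 85 mm and grips with 20 to 120 N. Pads are 22 mm wide; open, the fingers measure 114 mm over their backs; the gripper's body (76 mm by 85 mm) begins 54 mm behind the grasp point. The pads swing forward as they close: fully open they stand 13 mm farther back than shut.
Start: joints at [1.003, 0.276, 1.505, -0, 1.361, -0.121], TCP at [0.248, 0.519, 0.231] pointing down, gripper open.
Joint ranges: [-2.89, 2.89], [-0.75, 2.08], [0.22, 2.7], [-1.18, 4.32], [0.11, 2.71], [-2.7, 2.7]. Speed limits (rad/s): [2.57, 2.57, 3.14, 3.14, 3.14, 3.14].

INTERFACE

Orientations are given as a unit quaternion [w, x, y, z].
In Python, from rig import manip gives the robot as it stands.
- The arm moves only by the tool carry_out, never from a script. Its argument "series" is a list of rows, each a list of 2 entries, a list of its own where there are three numbers: the shift along the tool's x, y, z in mm, then the turn about the tool's z in degrees. A call has 1 to 10 rows; each row shifts and turns the pose as measured when the row begins, along the tool's axes as they then stand; what a row does not reach is not made up. A row lasts 1/12 s, in which the tool goes at most 41.7 mm and 7.16 degrees, less where a joint would pass 70% of its speed; a pose out of reach is approached as far as the arm can. A call is refused whole if a number of a shift passes 41.7 or a number of a turn 7.16, either way. A call with a gripper value outside its range is refused whole. "fingers" is the finger opening in mm, from 0 to 85.4, set as the call begins (left out, the last holds). The fingers move at their own pace and stop on an object; "squeeze" is the grip in N (left out, the last holds). Time passes only in rows, so rows that do not move let the fingers close. It gives the time, the measured TCP pose, the force and the opening at its end, in the units of the state.
- manip.get_state(): the state, without advancing time (a new reading comes with each control period).
- manip.get_image(name): name is "scene" or "top" or "wrist"; returns a dict with "frame" (480x640x3 uint8, blue, green, red), "K" (3x3 intrinsics, pixels), "rvec" (rotation vector, rad) and "tvec" (3), from world to camera coordinates, as OpenCV has them; the wrist camera has in their place "mount" (4x4, takes a point from camera to tool coordinates, whose origin is the TCP and whose axes are the tool frame's). Camera axes: x right, y down, z forward; pixel columns grow to the right and rows downward; lengths in m; the calibration is good to about 2 mm. The wrist camera is an equidistant fisheye: a pixel r from the principal point sees the ray r / f radians off the axis. A picture is of the moment at which its call begins: read the wrist's pose just before it. There is no depth.
- manip.sign_off(): hands the job in, once; it reports no verdict.
The state is a dict: "clock": time; "qpos": joint angles; "qd": joint speeds; "effort": joint torques, N m; "position": TCP position; "ee_rot": TCP orientation; "contact_force": force on the tool from outside, world axes, zero at the start; "moment": the same for the moment, N m; "width": finger opening in m.
Only numpy, scipy, OpenCV 4.12 (cv2) and the standard library are available. Lean on these libraries where they do the work, as an engineer would, in place of code of your own. Each camera call takes 0.05 s, during which the arm holds its last target. There are 200 camera calls.

TASK

Get the hand-engraving micromotor running at speed four: with a fingertip, push the handle of the grey rotary selector clockwise (seen from above), click by click, until its white line points at the orange dot, the fourth click from the white off mark, and do not let it click past. Then press the green button fully in and let it come out again. Only touch and push: do not pinch the selector, and leave the red button and everything standing around as it is.

Things in the scene. Friction and masses are not known exactly. Their poses are not given: they have to be found in the camera images.
- unit: Grey micromotor control box fixed to the table, 230 x 250 mm, 70 mm high, flat level top panel. Origin: centre of its underside; z up, its front (towards the robot) looks along its -x. On the panel: selector at x +30, y +45 mm, green button at x -60, y -25, red button at x -60, y -85, a pot of burs at about x +72, y -85.
- selector_axis (a point): The selector's vertical axis, at panel height. Selector: a hub 44 mm across, 11 mm high, and over it a straight handle 12 mm thick, from 22 mm behind the axis to 46 mm in front (pointing end, white line on top). The handle's sides span 11 to 31 mm above the panel; below it, past the hub, is free space. Nothing else stands up from the panel within 70 mm of the axis.
- selector_tip (a point): The pointing end of the selector handle: 46 mm from the axis, top face, 32 mm above the panel.
- orange_dot (a point): Centre of the orange dot (14 mm) on the panel, 62 mm from the selector axis: the mark of speed four. The other marks, on the same circle every 30 degrees, are a white bar (off) and black dots (one, two, three and, past orange, five).
- selector (a joint): Selector angle (rad), growing clockwise seen from above. 0: off, handle pointing 75 degrees counter-clockwise of the box's +x. Sprung detents every 0.5236: 0.524 is speed one, 2.094 four (orange), 2.618 five (last). Starts in the detent of off, one or two. A click needs about 3 N at 35 mm from the axis; past half-way it jumps on into the next detent by itself and stays.
- start (a joint): Travel of the green start button (m): 0 out, 0.006 fully in; its spring needs 4 N fully in and brings it out again.
- start_top (a point): Centre of the top of the green button's cap (26 mm across), the point to press, straight down.
- stop (a joint): Travel of the red stop button (m), the same kind of button, 60 mm to the right of the green one (the box's -y).
- bur_pot: Small aluminium pot, 36 mm across, 40 mm high, with burs sticking out, standing loose on the box's panel at its far right. Origin: centre of its underside. Leave it.
- handpiece: Loose dark steel engraving handpiece, 150 mm long, 20 mm thick, lying on the table left of the box. Leave it.
- sanding_block: Loose cork and red sanding block, 90 x 55 x 28 mm, on the table right of the box. Leave it.
- wax_spatula: Loose spatula with wooden handle, 170 mm long, on the table left of the box. Leave it.
- mug: Loose blue mug, 90 mm high, on the table, right. Leave it.
- putty_jar: Loose white jar with orange cap, 85 mm high, on the table, right. Leave it.
- spray_can: Loose grey can, 150 mm high, on the table, right. Leave it.

How it is judged:
On the way, in this order (a step that is already met when the one before it is completed fails the run):
1. the selector rests in the fourth detent, its line at the orange dot (value of joint selector between 1.9244 and 2.2644 rad), for 0.3 s.
2. the green button is pressed fully in (value of joint start above 0.0045 m), for 0.05 s.
At the end, for the whole second after the job is handed in: The selector rests in the fourth detent from off (within 0.17 rad of 2.094, at the orange dot), the green button was then pressed at least 4.5 mm and is out again, the red button is out, and no loose thing has moved more than 15 mm (all of step 1 and velocity of joint selector between -0.05 and 0.05 rad/s and value of joint each of start, stop below 0.0015 m and distance of each of bur_pot, handpiece, sanding_block, wax_spatula, mug, putty_jar, spray_can from where it was at the start of the episode below 0.015 m); the robot touches nothing.
It fails at once if the selector clicked past the fourth position (value of joint selector above 2.4544 rad).
It fails at once if the selector handle is pinched (both sides pressed at once) (contact force between the fingers and selector_c14 above 0.8 N and contact force between the fingers and selector_c15 above 0.8 N).
It fails at once if the green button is pressed while the selector is not at speed four (value of joint start above 0.0035 m and not (value of joint selector between 1.9244 and 2.2644 rad)).
It fails at once if the red button is pressed (value of joint stop above 0.0035 m).
It fails at once if a loose thing nearby is shoved, lifted or carried (distance of any of bur_pot, handpiece, sanding_block, wax_spatula, mug, putty_jar, spray_can from where it was at the start of the episode above 0.02 m).
It also fails if it takes over 46 s, if anything falls off the work surface, if the arm or the gripper's body presses on something with over 40 N, if the wrist force passes 120 N, or if a joint passes its speed limit or range.

## Working session

There is one attempt and no reset: what is moved stays moved. The work goes in short steps, Python scripts to look and compute and a tool call to move; the robot and the scene stay as the last step left them, time stands still between calls to the robot, and variables do not carry over. Pictures are saved under pics/ and viewed, about 8 in all and at most 12, crops included, and the job is handed in when it is done.

Besides the shell and the picture viewer there is one more tool, called after "Request:" as a command line: name --argument value ..., lists and objects as JSON in quotes. carry_out: Moves the arm, as the interface text tells. Its arguments: {"type":"object","properties":{"series":{"type":"array","items":{"type":"array"}},"fingers":{"type":"number"},"squeeze":{"type":"number"}},"required":["series"]}

```bash
mkdir -p pics; cat > h.py <<'E'
import numpy as np, cv2, pickle
from rig import manip
def snap(n,tag):
    d=manip.get_image(n); cv2.imwrite(f'pics/{tag}.png',d['frame']); pickle.dump(d,open(f'pics/{tag}.pkl','wb')); return d
def load(tag): return pickle.load(open(f'pics/{tag}.pkl','rb'))
def ray(d,uv,z):
    R=cv2.Rodrigues(np.array(d['rvec'],float))[0]; t=np.array(d['tvec'],float).ravel()
    v=R.T@np.linalg.inv(d['K'])@np.array([uv[0],uv[1],1.]); c=-R.T@t
    return c+v*(z-c[2])/v[2]
def proj(d,P): return cv2.projectPoints(np.array(P,float).reshape(-1,3),np.array(d['rvec'],float),np.array(d['tvec'],float),np.array(d['K'],float),None)[0].reshape(-1,2)
E
python3 - <<'E'
from h import *
d=snap('top','top0'); s=snap('scene','scene0')
for x in(d,s): print(x['K'],np.ravel(x['rvec']),np.ravel(x['tvec']))
print(manip.get_state())
E
```

```text
[[490.79323818   0.         316.83336418]
 [  0.         490.79323818 239.60516566]
 [  0.           0.           1.        ]] [ 2.15808741 -2.17054463  0.10313232] [-0.07805784  0.54549549  1.01928571]
[[460.84115109   0.         324.20129963]
 [  0.         460.84115109 243.26432076]
 [  0.           0.           1.        ]] [ 0.75991355  2.57460591 -1.11584575] [ 0.49456361 -0.0834076   1.14967984]
{'clock': 0.1, 'qpos': array([ 1.00299092e+00,  2.76528378e-01,  1.50602442e+00, -4.81490350e-05,
        1.36068177e+00, -1.20999915e-01]), 'qd': array([ 0.00082577, -0.0032464 , -0.00346081, -0.00059703, -0.00108902,
       -0.00084844]), 'effort': array([ 2.46463729e-03, -4.17697370e+01, -2.46407425e+01, -2.06524514e-04,
        5.76127495e-03,  8.38425564e-06]), 'position': array([0.24821294, 0.51814011, 0.230521  ]), 'ee_rot': array([ 3.71706143e-04,  8.46190514e-01,  5.32879854e-01, -7.32365992e-04]), 'contact_force': array([-0.00563579, -0.30371581, -0.23457561]), 'moment': array([ 0.00670851, -0.02626563,  0.00780902]), 'width': 0.08521905526175912}
```

View pics/top0.png

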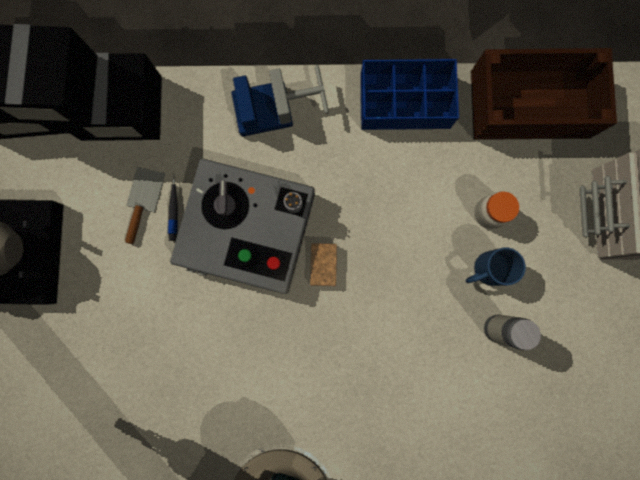

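View pics/scene0.png

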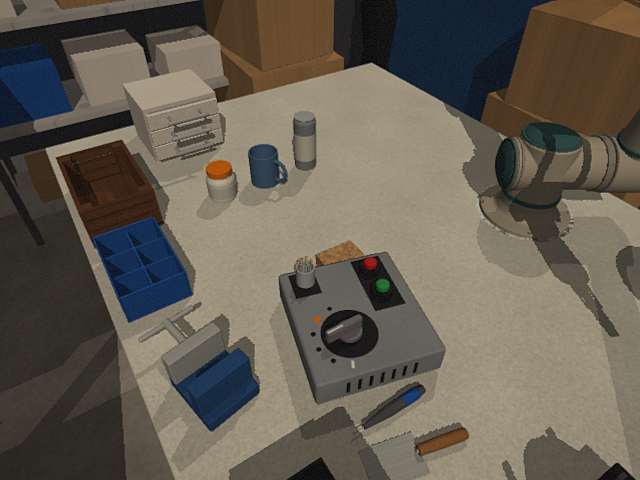

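The top view shows the box around (245,225), the selector hub near (225,204), the orange dot at (251,190), green at (245,256) and red at (273,263). I'll enlarge it.

```bash
python3 - <<'E'
from h import *
a=cv2.resize(load('top0')['frame'][150:300,165:325],None,fx=5,fy=4*1.25,interpolation=cv2.INTER_CUBIC)
b=cv2.resize(load('scene0')['frame'][245:405,270:450],None,fx=4.4,fy=4.4,interpolation=cv2.INTER_CUBIC)
a=cv2.resize(a,None,fx=.75,fy=.75);print(a.shape)
cv2.imwrite('pics/c0.png',cv2.convertScaleAbs(a,alpha=1.5))
E
```

```text
(562, 600, 3)
```

View pics/c0.png

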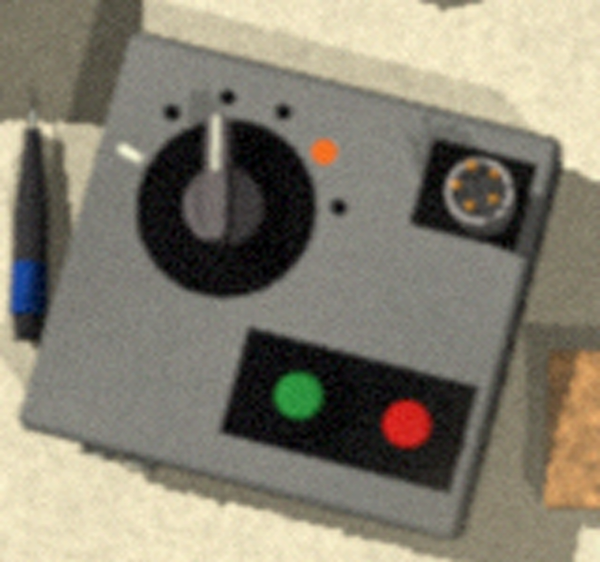

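```bash
python3 - <<'E'
from h import *
from scipy.optimize import least_squares
d=load('top0')
px=lambda p:(p[0]/3.75+165-.37,p[1]/3.75+150-.37)
ang=np.radians([75,45,15,-15,-45,-75]); A=np.array([.03,.045])
B=[A+.062*np.array([np.cos(a),np.sin(a)]) for a in ang]+[A]
Q=[(130,153),(172,112),(228,97),(283,112),(323,152),(338,207),(226,207)]
W=[ray(d,px(q),.07)[:2] for q in Q]
B+=[np.array([-.06,-.025]),np.array([-.06,-.085])];W+=[ray(d,px(q),.08)[:2] for q in [(298,395),(406,424)]]
B=np.array(B);W=np.array(W)
T=lambda p,b:np.c_[p[0]+np.cos(p[2])*b[:,0]-np.sin(p[2])*b[:,1],p[1]+np.sin(p[2])*b[:,0]+np.cos(p[2])*b[:,1]]
r=least_squares(lambda p:(T(p,B)-W).ravel(),[.6,.2,0.]); p=r.x
print(p,np.degrees(p[2]),'res mm',(T(p,B)-W)*1e3)
print('axis',T(p,B)[6],'green',T(p,B)[7],'red',T(p,B)[8],'orange',T(p,B)[4])
ax=T(p,B)[6]
for q in[(217,117),]:
    w=ray(d,px(q),.102)[:2]-ax; print('tip',w,np.hypot(*w),'box angle',np.degrees(np.arctan2(w[1],w[0])-p[2]))
s=manip.get_state();print(s['clock'])
E
```

```text
[ 0.57309774  0.0730522  -0.26925879] -15.427392197875497 res mm [[ 0.70816156  0.29271922]
 [ 0.31374638  0.30105989]
 [ 0.14529183  0.20090583]
 [ 0.29944779 -0.10999663]
 [ 0.10219144 -0.26222207]
 [-0.12738617  0.19727896]
 [-0.08624927  0.42185634]
 [-0.69248613 -0.78677102]
 [-0.66271754 -0.25483056]]
axis [0.61398755 0.10845026] green [0.50860921 0.06491401] red [0.49264819 0.00707591] orange [0.64458617 0.05452694]
tip [ 0.04331489 -0.00122762] 0.04333228575151768 box angle 13.803962387307031
0.1
```

Request:
carry_out --series '[[[-10,36,0],0],[[-10,36,0],0],[[-10,36,0],0],[[-10,36,0],0],[[-10,36,0],0],[[-10,36,0],0],[[-10,36,0],0],[[-10,36,0],0],[[-10,36,0],0],[[0,0,0],0]]' --fingers 0 --squeeze 20

```text
clock: 0.93
position: [0.5092, 0.2893, 0.2239]
ee_rot: [0.0, 0.844, 0.537, -0.004]
contact_force: [0.7, -0.6, -0.7]
width: -0.0002
```

Request:
carry_out --series '[[[-9,30,5],0],[[-9,30,5],0],[[-9,30,5],0],[[-9,30,5],0],[[-9,30,5],0],[[-9,30,5],0],[[-5,15,5],0],[[0,0,0],0],[[0,0,0],0]]'

```text
clock: 1.68
position: [0.6639, 0.1467, 0.1806]
ee_rot: [-0.004, 0.845, 0.535, -0.009]
contact_force: [-0.3, 0.6, -0.3]
width: -0.0001
```

```bash
python3 - <<'E'
from h import *
s=manip.get_state();print(s['position'],s['ee_rot'],s['contact_force'])
d=snap('wrist','w1');print(d['K'],d['mount']); snap('scene','s1')
import cv2
a=cv2.resize(load('s1')['frame'][200:410,230:510],None,fx=2.5,fy=2.5)
cv2.imwrite('pics/s1c.png',a)
E
```

```text
[0.6638547  0.1467017  0.18062457] [-0.00376556  0.84456499  0.53537167 -0.00854262] [-0.34969153  0.59245921 -0.28150305]
[[371.64829954   0.         319.96052588]
 [  0.         371.64829954 237.09587259]
 [  0.           0.           1.        ]] [[ 9.99999994e-01  1.11648956e-05 -1.09816385e-04 -3.24623153e-04]
 [ 2.34060171e-05  9.50800300e-01  3.09804436e-01 -8.03962158e-02]
 [ 1.07872386e-04 -3.09804436e-01  9.50800294e-01 -1.41882799e-01]
 [ 0.00000000e+00  0.00000000e+00  0.00000000e+00  1.00000000e+00]]
```

View pics/w1.png

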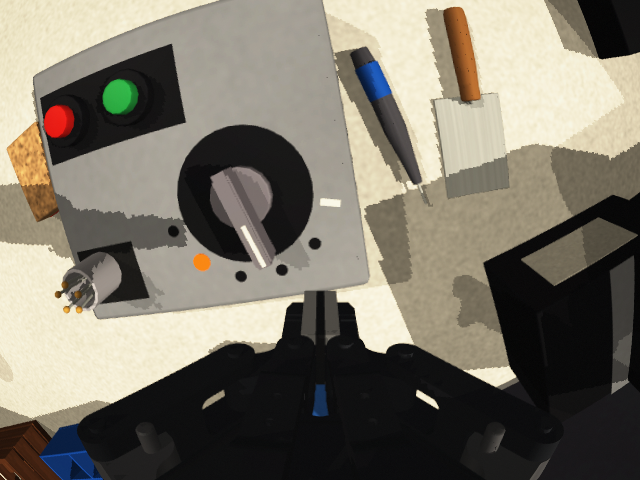

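Request:
carry_out --series '[[[4,-8,20],0],[[0,0,25],0],[[0,0,20],0],[[0,0,10],0],[[0,0,0],0],[[0,0,0],0]]'

```text
clock: 2.28
position: [0.6512, 0.1642, 0.1101]
ee_rot: [-0.004, 0.842, 0.54, -0.005]
contact_force: [-0.7, -0.5, -0.2]
width: 0.0001
```

Request:
carry_out --series '[[[0,6,15],0],[[0,0,7],0],[[0,0,0],0],[[0,0,0],0]]'

```text
clock: 2.62
position: [0.6586, 0.1631, 0.09]
ee_rot: [-0.003, 0.841, 0.541, -0.002]
contact_force: [0.3, -0.4, -0.0]
width: 0.0001
```

Request:
carry_out --series '[[[-10,0,3],0],[[-10,0,0],0],[[-5,0,0],0],[[0,0,0],0]]'

```text
clock: 2.95
position: [0.6478, 0.1375, 0.0874]
ee_rot: [-0.002, 0.841, 0.541, -0.002]
contact_force: [0.4, -0.4, -0.4]
width: -0.0002
```

Request:
carry_out --series '[[[-4,0,0],0],[[-3,0,0],0],[[-3,0,0],0],[[0,0,0],0]]'

```text
clock: 3.28
position: [0.6448, 0.1285, 0.0887]
ee_rot: [-0.003, 0.842, 0.539, 0.002]
contact_force: [1.0, 1.4, -1.5]
width: -0.0
```

Request:
carry_out --series '[[[-4,0,1],0],[[-4,0,0],0],[[0,0,0],0]]'

```text
clock: 3.53
position: [0.645, 0.1286, 0.089]
ee_rot: [-0.006, 0.843, 0.539, 0.009]
contact_force: [0.2, 1.6, -0.4]
width: 0.0
```

Request:
carry_out --series '[[[-4,0,0],0],[[0,0,0],0]]'

```text
clock: 3.7
position: [0.6449, 0.1285, 0.0893]
ee_rot: [-0.008, 0.842, 0.539, 0.013]
contact_force: [1.0, 2.3, -1.7]
width: 0.0002
```

Request:
carry_out --series '[[[-8,0,1],0],[[-8,0,1],0]]'

```text
clock: 3.87
position: [0.6444, 0.1187, 0.0889]
ee_rot: [-0.007, 0.842, 0.539, 0.021]
contact_force: [5.6, 3.3, 1.0]
width: -0.0001
```

Request:
carry_out --series '[[[0,0,0],0],[[0,0,0],0]]'

```text
clock: 4.03
position: [0.6443, 0.1169, 0.0894]
ee_rot: [-0.006, 0.842, 0.539, 0.02]
contact_force: [0.3, -0.4, -0.4]
width: -0.0002
```

```bash
python3 - <<'E'
from h import *
d=snap('wrist','w2')
E
```

```text
(no output)
```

View pics/w2.png

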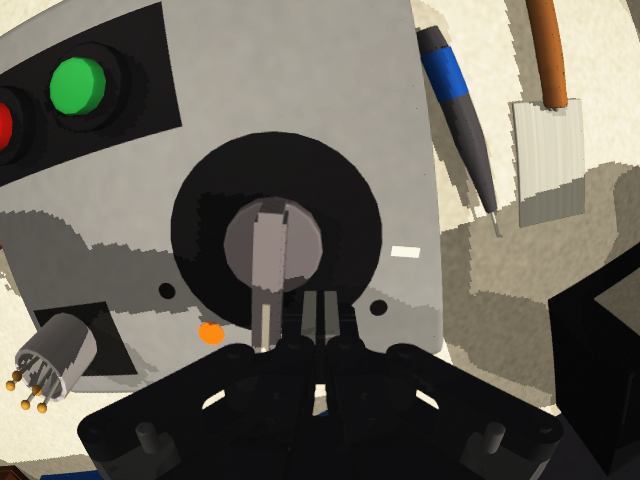

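The selector clicked to three: the handle is now parallel to the fingers, one mark short of the orange dot at (211,333). The finger stands clear of it. I'll turn the tool and move outward for the last click.

Request:
carry_out --series '[[[2,5,0],7],[[0,5,1],7],[[0,0,0],0],[[0,0,0],0]]'

```text
clock: 4.42
position: [0.651, 0.1119, 0.0875]
ee_rot: [-0.008, 0.903, 0.43, 0.015]
contact_force: [0.3, 0.4, 0.1]
width: -0.0001
```

Request:
carry_out --series '[[[0,0,0],7],[[-3,0,0],0],[[-3,0,0],0],[[0,0,0],0]]'

```text
clock: 4.75
position: [0.6497, 0.1111, 0.0878]
ee_rot: [-0.01, 0.925, 0.379, 0.019]
contact_force: [1.2, 1.0, -1.1]
width: -0.0002
```

Request:
carry_out --series '[[[-8,0,0],0]]'

```text
clock: 4.83
position: [0.6476, 0.1078, 0.0883]
ee_rot: [-0.01, 0.924, 0.381, 0.024]
contact_force: [8.6, 6.1, -2.5]
width: -0.0
```

Request:
carry_out --series '[[[-6,0,0],0]]'

```text
clock: 4.92
position: [0.6451, 0.1041, 0.0885]
ee_rot: [-0.01, 0.923, 0.383, 0.026]
contact_force: [3.8, 1.8, -0.5]
width: -0.0001
```

Request:
carry_out --series '[[[-4,0,0],0]]'

```text
clock: 5.0
position: [0.6433, 0.1015, 0.0886]
ee_rot: [-0.009, 0.923, 0.385, 0.028]
contact_force: [2.2, 1.3, -1.7]
width: 0.0004
```

Request:
carry_out --series '[[[0,0,0],0]]'

```text
clock: 5.08
position: [0.6423, 0.1008, 0.0886]
ee_rot: [-0.009, 0.922, 0.386, 0.027]
contact_force: [0.7, 0.3, 0.3]
width: 0.0
```

```bash
python3 - <<'E'
from h import *
d=snap('wrist','w3');print(manip.get_state()['contact_force'])
E
```

```text
[ 1.31793832 -0.83241361  0.06025481]
```

View pics/w3.png

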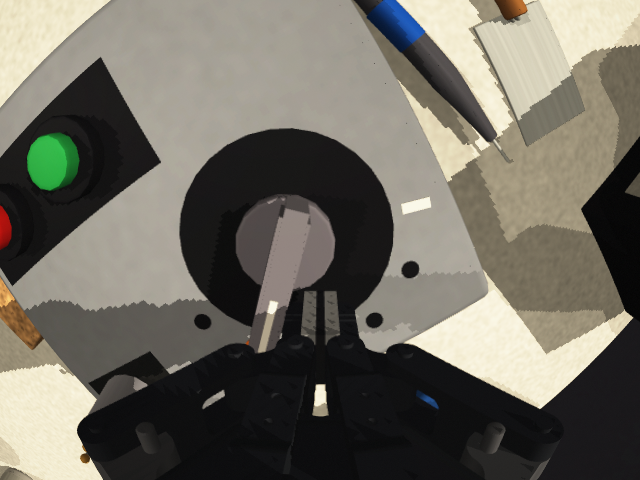

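The handle now sits about 15° past the finger's face and points at the orange dot, which shows just behind its end at (248,340). So it clicked to four. I'll back off, lift and check.

Request:
carry_out --series '[[[12,0,0],0],[[10,0,-5],0],[[0,0,-30],0],[[0,0,-35],0],[[0,0,-25],0],[[0,0,0],0],[[0,0,0],0],[[0,0,0],0]]'

```text
clock: 5.8
position: [0.653, 0.117, 0.1875]
ee_rot: [-0.011, 0.921, 0.389, 0.02]
contact_force: [1.5, 0.1, -0.7]
width: -0.0001
```

```bash
python3 - <<'E'
from h import *
s=manip.get_state();print(s)
d=snap('wrist','w4')
E
```

```text
{'clock': 5.8, 'qpos': array([ 0.05360089,  0.4144909 ,  1.4034806 ,  0.03560973,  1.29311245,
       -0.75549414]), 'qd': array([ 0.01135018,  0.00851901,  0.00017784, -0.00206865,  0.01256693,
       -0.00054569]), 'effort': array([-6.21790462e-02, -4.98167217e+01, -2.44441170e+01,  1.80528578e-01,
       -1.14146217e-01,  1.02112494e-04]), 'position': array([0.65296007, 0.11703045, 0.18746989]), 'ee_rot': array([-0.01090312,  0.92084593,  0.38924866,  0.02023294]), 'contact_force': array([ 1.47500528,  0.07986664, -0.67999061]), 'moment': array([-0.00447556, -0.05305263,  0.05615668]), 'width': -9.476689079192778e-05}
```

View pics/w4.png

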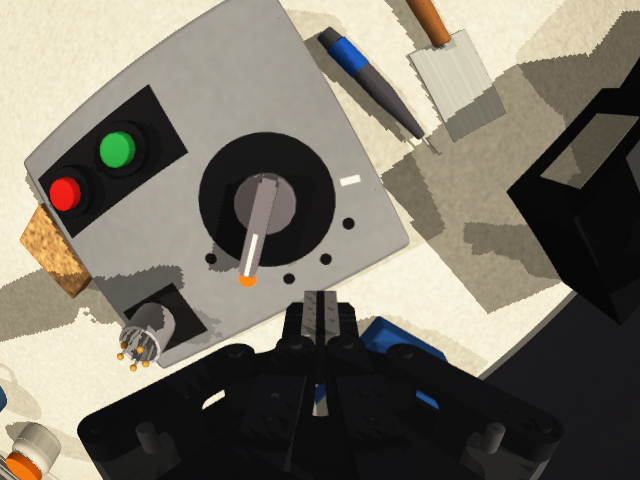

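The white line points straight at the orange dot (247,280). On to the green button.

Request:
carry_out --series '[[[-27,-13,0],0],[[-27,-13,0],0],[[-27,-13,0],0],[[-27,-13,0],0],[[-15,-8,0],0],[[0,0,0],0],[[0,0,0],0],[[0,0,0],0]]'

```text
clock: 6.52
position: [0.5131, 0.0706, 0.1691]
ee_rot: [-0.016, 0.92, 0.39, 0.009]
contact_force: [-0.8, 1.0, -0.5]
width: -0.0002
```

Request:
carry_out --series '[[[-4,0,20],0],[[0,0,20],0],[[0,0,15],0],[[0,0,0],0],[[0,0,0],0]]'

```text
clock: 6.93
position: [0.5185, 0.0712, 0.1117]
ee_rot: [-0.015, 0.92, 0.391, 0.012]
contact_force: [0.5, 1.0, 0.3]
width: 0.0002
```

Request:
carry_out --series '[[[-9,-2,0],0],[[0,0,8],0],[[0,0,0],0],[[0,0,0],0]]'

```text
clock: 7.27
position: [0.5135, 0.0663, 0.1044]
ee_rot: [-0.014, 0.92, 0.391, 0.014]
contact_force: [-0.4, -0.3, 0.2]
width: 0.0
```

Request:
carry_out --series '[[[-4,-4,5],0],[[0,0,5],0],[[0,0,0],0]]'

```text
clock: 7.52
position: [0.5084, 0.0664, 0.0947]
ee_rot: [-0.013, 0.92, 0.391, 0.015]
contact_force: [-0.5, -0.2, 0.5]
width: 0.0001
```

Request:
carry_out --series '[[[0,0,5],0],[[0,0,0],0]]'

```text
clock: 7.68
position: [0.5088, 0.0666, 0.0897]
ee_rot: [-0.013, 0.92, 0.391, 0.016]
contact_force: [-1.6, 0.7, 1.2]
width: -0.0001
```

Request:
carry_out --series '[[[0,0,5],0],[[0,0,4],0]]'

```text
clock: 7.85
position: [0.5094, 0.0667, 0.085]
ee_rot: [-0.012, 0.92, 0.392, 0.016]
contact_force: [-13.8, -1.5, 54.2]
width: 0.0005
```

Request:
carry_out --series '[[[0,0,5],0],[[0,0,5],0]]'

```text
clock: 8.02
position: [0.5094, 0.0667, 0.0853]
ee_rot: [-0.011, 0.919, 0.393, 0.017]
contact_force: [-12.5, -1.6, 39.8]
width: 0.0001
```

```bash
python3 - <<'E'
from h import *
d=snap('wrist','w5'); cv2.imwrite('pics/w5c.png',cv2.resize(d['frame'][180:360,200:440],None,fx=3,fy=3))
E
```

```text
(no output)
```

View pics/w5c.png

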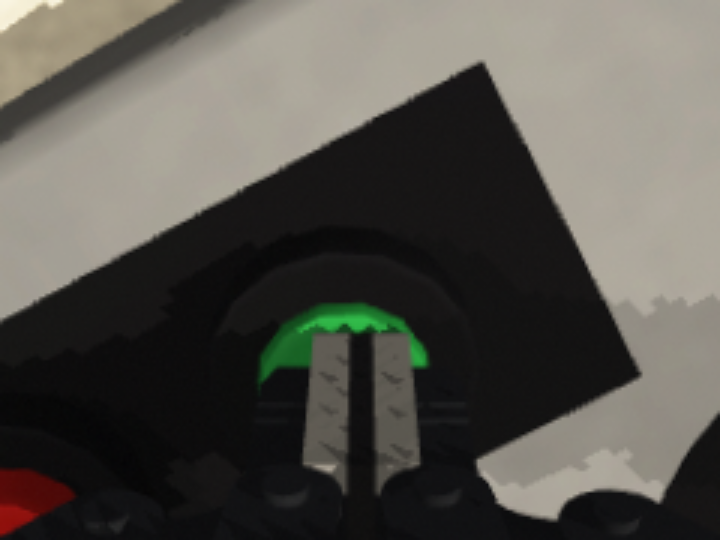

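Request:
carry_out --series '[[[0,0,-10],0],[[0,0,-15],0],[[0,0,-25],0],[[0,0,-30],0],[[0,0,-25],0],[[0,0,0],0],[[0,0,0],0],[[0,0,0],0]]'

```text
clock: 8.73
position: [0.5075, 0.0633, 0.1968]
ee_rot: [-0.01, 0.919, 0.393, 0.02]
contact_force: [0.4, 0.1, -0.1]
width: 0.0004
```

```bash
python3 - <<'E'
from h import *
d=snap('wrist','w6'); s=snap('scene','s6')
a=d['frame']; b=cv2.resize(s['frame'][240:400,270:450],(540,480))
cv2.imwrite('pics/w6c.png',np.hstack([cv2.resize(a,(480,360)),b[:360,:320]]) if 0 else cv2.resize(np.hstack([a,b]),(800,325)))
print(manip.get_state()['contact_force'])
E
```

```text
[-0.26374847  0.25129017 -0.00769574]
```

View pics/w6c.png

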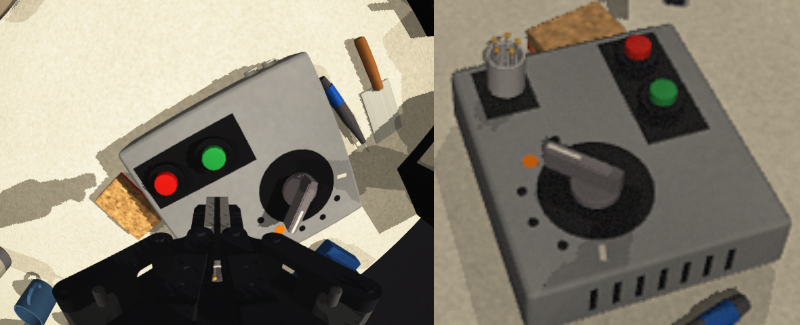

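The white line is still on orange and both buttons look out. I'll triangulate the cap-top height to confirm that stopping at z=85 mm meant the button was fully in.

```bash
python3 - <<'E'
from h import *
from scipy.spatial.transform import Rotation as Ro
from scipy.optimize import least_squares
def cen(im,ch):
    f=im.astype(int); o=[c for c in range(3) if c!=ch]
    m=((f[...,ch]>1.8*f[...,o[0]])&(f[...,ch]>1.8*f[...,o[1]])&(f[...,ch]>60)).astype(np.uint8)
    n,l,st,c=cv2.connectedComponentsWithStats(m); return [(np.round(c[i],1),st[i]) for i in range(1,n) if st[i,4]>60]
for t in('top0','scene0','s6'):
    for ch in(1,2): print(t,ch,cen(load(t)['frame'],ch))
# intersect top & scene rays, assuming cap centroid = top-face centre (approx)
for ch in (1,2):
    u=cen(load('top0')['frame'],ch); v=cen(load('scene0')['frame'],ch)
    for a in u:
        for b in v:
            f=lambda z:(ray(load('top0'),a[0],z)-ray(load('scene0'),b[0],z))[:2]
            r=least_squares(lambda z:f(z[0]),[.08]); 
            if abs(f(r.x[0])).max()<.01: print(ch,r.x,f(r.x[0]),ray(load('top0'),a[0],r.x[0]))
E
```

```text
top0 1 [(array([244. , 255.1]), array([238, 250,  13,  12, 116], dtype=int32))]
top0 2 [(array([502.6, 206.7]), array([487, 192,  32,  30, 739], dtype=int32)), (array([273. , 262.7]), array([267, 257,  13,  13, 137], dtype=int32))]
scene0 1 [(array([382.4, 285.1]), array([376, 279,  14,  13, 149], dtype=int32))]
scene0 2 [(array([218.4, 169.5]), array([206, 161,  26,  18, 381], dtype=int32)), (array([370. , 262.8]), array([364, 257,  13,  13, 144], dtype=int32))]
s6 1 [(array([382.4, 285. ]), array([376, 279,  14,  13, 149], dtype=int32))]
s6 2 [(array([218.4, 169.5]), array([206, 161,  25,  18, 378], dtype=int32)), (array([369.9, 262.9]), array([364, 257,  13,  13, 145], dtype=int32))]
1 [0.08769112] [ 0.00163874 -0.00143476] [0.50846449 0.06468555 0.08769112]
2 [0.0758815] [ 0.00280943 -0.00167325] [ 0.60528478 -0.46146558  0.0758815 ]
2 [0.08752592] [ 0.00180552 -0.00153879] [0.49287332 0.00638666 0.08752592]
```

```bash
python3 -c "
from rig import manip
print(manip.get_state()['position'],manip.sign_off())"
```

```text
the job is handed in; nothing more can be done
[0.5065873  0.06334796 0.19575764] None
```

I set the selector to speed four, pressed the green button and handed the job in. No verdict was reported.

- **Selector:** it started at speed two. With the closed fingertips I pushed the handle two clicks clockwise. Pictures taken after backing off, and again at the end, show the white line on the orange dot.
- **Green button:** I pressed it until it stopped hard, at a tool height of 85 mm and about 54 N, then let go. I estimated the cap's resting top at about 90–91 mm by combining two camera views, so it went in about 5–6 mm. The camera calibration is only good to about 2 mm, so full travel is inferred from the hard stop, not measured directly.
- **Last checks:** the green and red buttons are at the same pixels in the scene camera as at the start. The bur pot, sanding block, handpiece and spatula looked undisturbed in the last pictures. I did not measure the loose things' positions, but the arm never went near the mug, jar or can. The gripper ended clear of everything, with no contact force.
- **Disagreement:** during the pushes the tool tilted by about 3°, and the fingers touched the handle a few millimetres earlier than I had calculated. I corrected for this before the last click.

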